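# Put the silicon ball away in the dry-nitrogen pot

### The arm

A 6-joint arm with a two-finger parallel gripper is mounted at the origin on a cart in front of the work surface, level with it; the furniture and walls round the work are solid. World frame = base frame: x ahead of the robot, y to its left, z up, the work surface at z = 0. Lengths are in m, angles in rad, forces in N, time in s.
With the tool pointing down it reaches from about 0.35 to 0.85 m from the base axis. Payload 8.1 kg.
Tool frame: the origin (TCP) lies at the very end of the fingers, on their centre line; the grasp point (between the pads) lies 19 mm behind it (ctrl.tcp_to_grasp is the distance from the TCP to the grasp point, in m); z points along the fingers, y is the line along which they close (so a half turn about z gives the same grasp; the last joint's range is limited). The gripper opens to 93 mm and grips with 3 to 60 N. Pads are 15 mm wide; open, the fingers measure 128 mm over their backs; the gripper's body (75 mm by 188 mm) begins 65 mm behind the grasp point.
Start: joints at [-1.268, 0.13, 1.488, -0, 1.523, -0.085], TCP at [0.227, -0.555, 0.198] pointing down, gripper open.
Joint ranges: [-2.96, 2.96], [-0.89, 2.26], [0.02, 2.5], [-1.34, 4.48], [0, 2.73], [-2.66, 2.66]. Speed limits (rad/s): [2.39, 2.39, 2.79, 3.14, 3.14, 3.14].

### API

Orientations are given as a unit quaternion [x, y, z, w].
In Python, from bench import readout, cams, job, ctrl gives the robot as it stands.
- The arm moves only by the shell command python3 -m jog 'ROWS' [FORCE]. ROWS is JSON, a list of rows, each a list of 7 numbers: the turn, a rotation vector about the tool's x, y, z normalised to -1 to 1, where 1 is pi/4 rad, then the shift along the tool's x, y, z normalised to -1 to 1, where 1 is 120 mm, then the opening, from -1 (shut) to 1 (fully open). In form: [[wx, wy, wz, x, y, z, fingers], ...]. A call has 1 to 12 rows; each row is the pose to reach, as a shift and turn from the pose commanded when the call began, along the tool's axes at that moment; what a row does not reach only later rows make up. A row lasts 1/10 s, in which the tool goes at most 50 mm and 8.59 degrees, less where a joint would pass 70% of its speed; a pose out of reach is approached as far as the arm can. A call with a number of a shift or a turn outside -1 to 1 is refused whole. A call with a gripper value outside its range is refused whole. The fingers move at their own pace and stop on an object; FORCE is the grip in N (left out, the last holds). Time passes only in rows, so rows that repeat a pose let the fingers close. It gives the time, the measured TCP pose, the force, the opening and the grip force at its end, in the units of the state.
- readout.read_state(): the state, without advancing time (a new reading comes with each control period).
- cams.get_image(name): name is "side" or "top"; returns (picture, depth): 400x640x3 uint8, red, green, blue; 400x640 float32, m along the optical axis (not along the pixel's ray), 0 where there is no reading.
- cams.camera_info(name): a dict with "K" (3x3 intrinsics, pixels), "extrinsics" (4x4, takes a point from camera to world coordinates). Camera axes: x right, y up, looking along -z (the intrinsics and any distortion apply to the point x, -y, -z); pixel columns grow to the right and rows downward; lengths in m; the calibration is good to about 2 mm. A picture is of the moment at which its call begins. camera_info takes no time and is no camera call.
- job.job_done(): hands the job in; it is judged then, once.
The state is a dict: "t": time; "qpos": joint angles; "joint_velocities": joint speeds; "tau": joint torques, N m; "tool_pos": TCP position; "ee_rot": TCP orientation; "force": force on the tool from outside, world axes, zero at the start; "ft_torque": the same for the moment, N m; "grip_width": finger opening in m; "finger_force": force on a finger pad.
Only numpy, scipy, OpenCV 4.12 (cv2) and the standard library are available. Lean on these libraries where they do the work, as an engineer would, in place of code of your own. Each camera call takes 0.05 s, during which the arm holds its last target. There are 200 camera calls.

### The job

Put the larger of the two polished silicon balls away in the dry-nitrogen pot: lower it in gently until you feel it stand on the sprung saucer inside, and only then let go; it must not be dropped, knocked or pressed hard. Put the lid on the pot, then purge it: swing the valve lever down to its stop and let it spring back. Leave the smaller ball, the objective can and the specimen pot where they stand.

Things in the scene. Friction and masses are not known exactly. Their poses are not given: they have to be found in the camera images.
- ball_large_center (a point): centre of the larger ball: polished grey silicon, 60 mm diameter, about 0.26 kg, loose, standing in a low white plastic ring fixed to the table (54 mm outside diameter, 14 mm high); the ball's centre is about 36 mm above the table, so its equator is clear above the ring
- ball_small_center (a point): centre of the smaller ball, same grey, 44 mm diameter, in another such ring; not to be moved. Which ring has which ball varies
- station: dry-nitrogen pot on an aluminium base plate, fixed to the table. Origin on the table, on the pot's axis; own z up, +x away from the robot, +y left towards the valve. Steel pot, 137 mm outside, 129 mm inside diameter. Plate 8 mm thick: a 152 mm disc under the pot and own x -78 to 78 mm, y 0 to 155 mm. The lever valve stands at own x 30 mm, y 115 mm; its gauge reaches 173 mm above the table
- pot_mouth (a point): centre of the pot's rim, 114 mm above the table. In the pot on the axis is a white sprung saucer with a raised ring (52 mm outside, 7 mm high) in which the ball sits; its height, set by the last user, is not told: the ball's centre comes to rest somewhere 29 to 53 mm below the rim. The saucer yields 5 mm on a spring of 1.5 N/mm, then is hard
- pot_lid: loose steel lid, 0.22 kg, lying right way up; origin on its axis under its spigot (121 mm diameter, 8 mm high, goes inside the mouth); flange 140 mm; seated, its origin is 8 mm below the rim. Black knob on the axis, 29 mm diameter, 35 to 56 mm above the origin, over a 22 mm neck. Behind it an open drawer of a chest juts out to x = 0.67, 0.1 m up: keep the wide gripper body along y there
- lever_pad (a point): point on the upper face of the purge lever's black pad (50 mm long, 26 mm wide), 80 mm from the hinge. The hinge is a level axle along the station's y, at station x 18 mm, y 115 mm, 136 mm above the table. The lever points from it to the station's -x (towards the robot), at rest 0.52 rad above level
- purge_lever (a joint): angle of the purge lever in rad: 0 at rest (held up by its spring), grows as it is pressed down, stop at 0.8 (then 0.28 rad below level); about 2 N at the pad to start it and 6 N at the stop
- objective_can: bystander: white can with black cap, 39 mm diameter, 67 mm high, loose; origin under its centre
- specimen_pot: bystander: white lidded plastic pot, 47 mm diameter, 43 mm high, loose; origin under its centre
Not all that is in view belongs to the job. Leave any red look-alike of the part that bears ball_large_center alone.

How it is judged:
By the outcome, as a careful person would: the job done as asked, in the order asked, and still so for the second after the job is handed in, with the robot touching nothing.
It also fails if it takes over 72 s, if anything falls off the work surface, if the arm or the gripper's body presses on something with over 40 N, if the wrist force passes 120 N, or if a joint passes its speed limit or range.

## Working session

There is one attempt and no reset: what is moved stays moved. The work goes in short steps, Python scripts to look and compute and a shell command to move; the robot and the scene stay as the last step left them, time stands still between calls to the robot, and variables do not carry over. Pictures are saved under pics/ and viewed, at most 10 in all, crops included, and the job is handed in when it is done.

```bash
mkdir -p pics; ls
python3 - <<'E'
from bench import readout, cams, job, ctrl
import cv2,numpy as np
print(readout.read_state()); print(ctrl.tcp_to_grasp)
for n in ("top","side"):
    p,d=cams.get_image(n); cv2.imwrite(f"pics/{n}0.png",p[:,:,::-1]); np.savez(f"{n}0.npz",p=p,d=d)
    i=cams.camera_info(n); print(n,{k:np.round(v,4).tolist() if not isinstance(v,str) else v for k,v in i.items()})
E
```

```text
pics
{'t': 0.0, 'qpos': array([-1.26841074e+00,  1.31130084e-01,  1.48926254e+00, -5.93824441e-07,
        1.52297271e+00, -8.53969414e-02]), 'joint_velocities': array([-0.0013219 , -0.00157203,  0.00108163, -0.00048368,  0.00065678,
        0.00104855]), 'tau': array([-3.54731119e-04, -5.59834456e+01, -4.91773760e+01,  7.67861959e-02,
        3.48541257e-02, -1.39180506e-04]), 'tool_pos': array([ 0.2267286 , -0.55487833,  0.19741522]), 'ee_rot': array([ 9.81261514e-01,  1.92678633e-01, -9.62690939e-05, -8.81096101e-04]), 'force': array([-0.23510394, -0.06399811,  0.00032674]), 'ft_torque': array([-0.00876956, -0.00564391,  0.02497722]), 'finger_force': 0.0, 'grip_width': 0.09270842876944672}
0.0188
top {'K': [[490.5305, 0.0, 308.5743], [0.0, 490.5305, 197.7188], [0.0, 0.0, 1.0]], 'extrinsics': [[-0.0052, 0.9874, -0.1582, 0.3174], [-0.9999, -0.0071, -0.011, 0.0578], [-0.012, 0.1582, 0.9873, 1.3233], [0.0, 0.0, 0.0, 1.0]]}
side {'K': [[371.2465, 0.0, 314.7637], [0.0, 371.2465, 198.5739], [0.0, 0.0, 1.0]], 'extrinsics': [[0.9995, -0.0247, 0.0202, 0.4968], [0.028, 0.375, -0.9266, -0.8555], [0.0153, 0.9267, 0.3755, 0.4994], [0.0, 0.0, 0.0, 1.0]]}
```

View pics/top0.png

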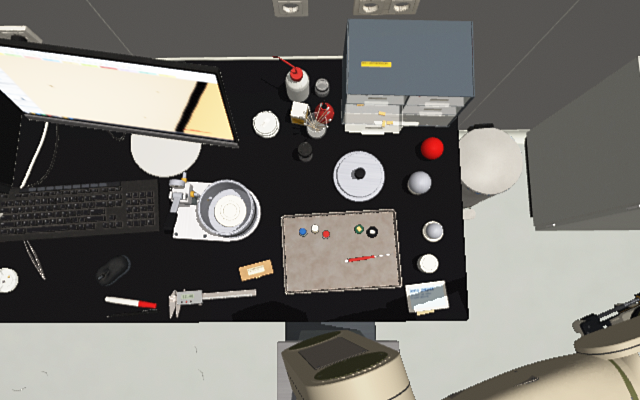

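View pics/side0.png

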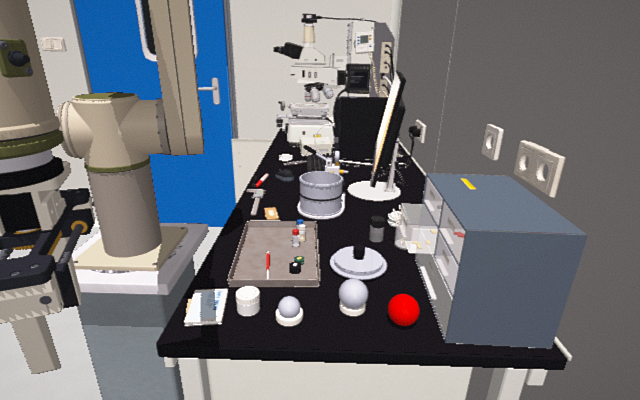

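Top view: grey balls at (419,183) and (432,231), red look-alike at (431,148), lid at (359,176) with its knob at (359,173), pot at (228,209), valve and lever at about (181,193), specimen pot at (428,263). In the side view the grey balls are at (353,294) and (289,307). The ball at top (419,183) / side (353,294) looks like the larger grey one. I'll measure it and confirm with a crop.

```bash
cat > h.py <<'E'
import numpy as np, cv2
from bench import cams, readout
def grab(n,save=None):
    p,d=cams.get_image(n)
    if save: cv2.imwrite(save,p[:,:,::-1])
    return p,d
def load(n):
    z=np.load(n+"0.npz"); return z['p'],z['d']
def cloud(n,d):
    i=cams.camera_info(n);K=np.array(i['K']);E=np.array(i['extrinsics'])
    v,u=np.mgrid[:d.shape[0],:d.shape[1]]
    P=np.stack([(u-K[0,2])/K[0,0]*d,-(v-K[1,2])/K[1,1]*d,-d],-1)
    return P@E[:3,:3].T+E[:3,3]
def ray(n,u,v,z):
    i=cams.camera_info(n);K=np.array(i['K']);E=np.array(i['extrinsics'])
    r=E[:3,:3]@np.array([(u-K[0,2])/K[0,0],-(v-K[1,2])/K[1,1],-1]);c=E[:3,3]
    return c+r*(z-c[2])/r[2]
def circ(x,y):
    A=np.c_[x,y,np.ones(len(x))];s=np.linalg.lstsq(A,x*x+y*y,rcond=None)[0]
    return s[0]/2,s[1]/2,np.sqrt(s[2]+s[0]**2/4+s[1]**2/4)
def sph(Q):
    s=np.linalg.lstsq(np.c_[Q,np.ones(len(Q))],(Q**2).sum(1),rcond=None)[0]
    c=s[:3]/2; return c,np.sqrt(s[3]+c@c)
E
python3 - <<'E'
from h import *
np.set_printoptions(precision=4,suppress=True)
p,d=load("top");W=cloud("top",d);ps,ds=load("side");S=cloud("side",ds)
def box(n,x0,x1,y0,y1): return (W if n=="top" else S)[y0:y1,x0:x1].reshape(-1,3)
for n,bs in (("top",{"A":(405,434,168,199),"B":(418,446,218,246),"red":(418,445,135,162)}),("side",{"A":(335,372,275,320),"B":(274,304,292,330)})):
    for k,b in bs.items():
        Q=box(n,*b);Q=Q[(Q[:,2]>0.03)&(Q[:,2]<.1)]
        c,r=sph(Q);e=abs(np.linalg.norm(Q-c,axis=1)-r);c,r=sph(Q[e<.003]);print(n,k,c,r,len(Q))
for n,b in (("top",(330,390,148,205)),("side",(325,392,235,285))):
    Q=box(n,*b);m=(Q[:,2]>.04)&(Q[:,2]<.1)&(Q[:,0]<.66);k=Q[m]
    zt=np.percentile(k[:,2],95);t=k[k[:,2]>zt-.004];print(n,"knob top",t.mean(0),len(t),"ext",np.ptp(t,axis=0))
    f=Q[(Q[:,2]>.006)&(Q[:,2]<.03)];print("flange z",np.percentile(f[:,2],[5,50,95]),f.min(0),f.max(0))
for n,b in (("top",(190,268,170,245)),("side",(290,352,160,222))):
    Q=box(n,*b);m=abs(Q[:,2]-.114)<.004;k=Q[m];print(n,"rim",len(k),circ(k[:,0],k[:,1]),k[:,2].mean(),k.min(0),k.max(0))
Q=box("top",200,262,180,240);
c=Q[(Q[:,2]<.11)&(np.hypot(Q[:,0]-Q[:,0].mean(),Q[:,1]-Q[:,1].mean())<.05)]
# saucer heights around pot centre
m=abs(W[...,2]-.114)<.004; m[:, :190]=0;m[:,268:]=0;m[:170]=0;m[245:]=0
k=W[m];cx,cy,r=circ(k[:,0],k[:,1]);R=np.hypot(W[...,0]-cx,W[...,1]-cy)
for a in range(0,66,4): 
    s=(R*1000>=a)&(R*1000<a+4); print(a,np.round(np.median(W[s][:,2]),4),end="; ")
print()
for (n,p_,b) in (("top",p,(400,450,135,280)),):
    big=cv2.resize(np.ascontiguousarray(p_[b[2]:b[3],b[0]:b[1],::-1]),None,fx=4,fy=4)
big2=cv2.resize(np.ascontiguousarray(p[165:250,160:275,::-1]),None,fx=5,fy=5)
H=580;out=np.zeros((H,800,3),np.uint8);out[:580,:200]=big[:580];out[:425,210:785]=big2
cv2.imwrite("pics/crop1.png",out)
E
```

```text
top A [ 0.5642 -0.2227  0.0368] 0.02846703361911696 402
top B [ 0.4356 -0.2589  0.0272] 0.019477289522398862 187
top red [ 0.6591 -0.2615  0.0304] 0.028451780843740452 381
side A [ 0.5636 -0.2231  0.0373] 0.029194994292203014 627
side B [ 0.4355 -0.2587  0.0259] 0.020943925393653827 276
top knob top [ 0.5878 -0.0635  0.0558] 56 ext [0.0274 0.0267 0.0064]
flange z [0.0091 0.022  0.0272] [ 0.5202 -0.1401  0.0061] [0.6581 0.0057 0.03  ]
side knob top [ 0.5633 -0.2234  0.0649] 77 ext [0.0325 0.0217 0.005 ]
flange z [0.0113 0.0246 0.0268] [ 0.5196 -0.1343  0.0061] [0.6666 0.0801 0.0298]
top rim 269 (np.float64(0.4913851379743796), np.float64(0.28127316973920247), np.float64(0.06735950981730315)) 0.112354929691534 [0.422  0.2103 0.11  ] [0.5586 0.3702 0.1179]
side rim 201 (np.float64(0.4958969220232529), np.float64(0.2903112426886396), np.float64(0.07331928972797229)) 0.11309346105891352 [0.4202 0.2079 0.11  ] [0.559  0.419  0.1179]
0 0.0384; 4 0.0408; 8 0.0413; 12 0.0402; 16 0.0442; 20 0.0478; 24 0.0444; 28 0.0409; 32 0.0408; 36 0.04; 40 0.0162; 44 0.0113; 48 0.0111; 52 0.0107; 56 0.0108; 60 0.0509; 64 0.1085;
```

View pics/crop1.png

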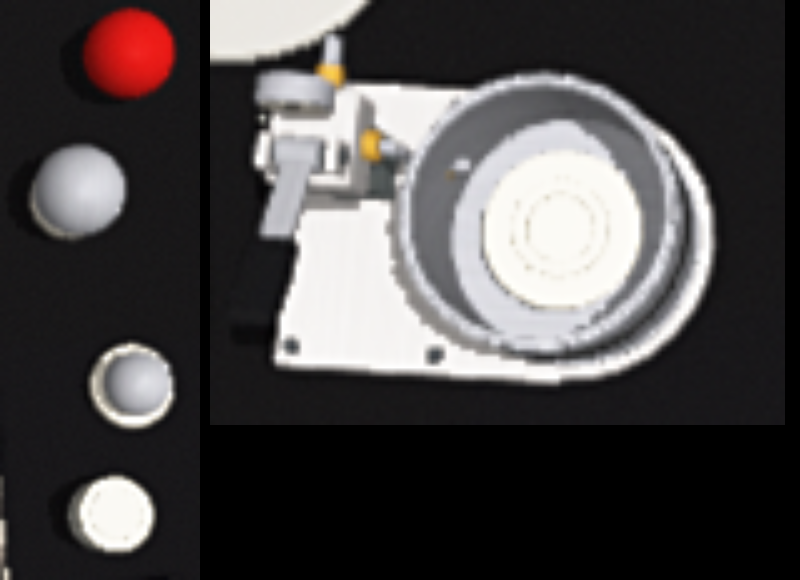

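The crop shows three candidates: the grey ball at top (419,183), r≈29 mm; the grey ball at (432,231), r≈21 mm, with its ring visible around it; and the red one at (431,148). The first is the larger grey ball: centre (0.564, -0.223, 0.037) from both views, and its size and height match the description. Next I move over it, and refine the station from the saved images.

```bash
R='[0,0,0,0.912,-0.375,0,0.6]'
for i in 1; do python3 -m jog '[[0,0,0,0.912,-0.375,0,0.6],[0,0,0,0.912,-0.375,0,0.6],[0,0,0,0.912,-0.375,0,0.6]]' 6; done
python3 -m jog '[[0,0,0,0.912,-0.375,0,0.6],[0,0,0,0.912,-0.375,0,0.6],[0,0,0,0.912,-0.375,0,0.6]]'
python3 -m jog '[[0,0,0,0.912,-0.375,0,0.6],[0,0,0,0.912,-0.375,0,0.6],[0,0,0,0.912,-0.375,0,0.6]]'
python3 -m jog '[[0,0,0,0.912,-0.375,0,0.6],[0,0,0,0.912,-0.375,0,0.6],[0,0,0,0.912,-0.375,0,0.6]]'
python3 -m jog '[[0,0,-0.755,0,0,0,0.6],[0,0,-0.755,0,0,0,0.6],[0,0,-0.755,0,0,0,0.6],[0,0,-0.755,0,0,0,0.6]]'
python3 -m jog '[[0,0,-0.755,0,0,0,0.6],[0,0,-0.755,0,0,0,0.6],[0,0,-0.755,0,0,0,0.6],[0,0,-0.755,0,0,0,0.6],[0,0,-0.755,0,0,0,0.6]]'
cat >> h.py <<'E'
from scipy.spatial.transform import Rotation as Ro
def go(xyz,head):
    "normalised shift and turn from the present pose to TCP xyz, tool down, tool-x heading deg"
    s=readout.read_state();R=Ro.from_quat(s['ee_rot']);h=np.radians(head)
    T=Ro.from_matrix(np.array([[np.cos(h),np.sin(h),0],[np.sin(h),-np.cos(h),0],[0,0,-1]]).T.reshape(3,3)) if 0 else Ro.from_matrix(np.c_[[np.cos(h),np.sin(h),0],[np.sin(h),-np.cos(h),0],[0,0,-1]])
    print("t",round(s['t'],2),"pos",np.round(s['tool_pos'],4),"F",np.round(s['force'],2),"w",round(s['grip_width'],4),"ff",round(s['finger_force'],1),"q6",round(s['qpos'][5],2))
    print("turn",np.round((R.inv()*T).as_rotvec()/(np.pi/4),3),"shift",np.round(R.inv().apply(np.array(xyz)-s['tool_pos'])/.12,3))
E
python3 - <<'E'
from h import *
np.set_printoptions(precision=4,suppress=True)
go([.564,-.223,.017],90)
p,d=load("top");W=cloud("top",d);S=cloud("side",load("side")[1])
from scipy.optimize import least_squares
for n,A in (("top",W),("side",S)):
    Q=A.reshape(-1,3);R=np.hypot(Q[:,0]-.4903,Q[:,1]-.279)
    k=Q[(abs(Q[:,2]-.113)<.004)&(R<.074)&(R>.058)]
    s=least_squares(lambda s:np.hypot(k[:,0]-s[0],k[:,1]-s[1])-.0665,[.49,.279],loss="soft_l1",f_scale=.001);print(n,"rim",s.x,len(k),np.median(k[:,2]))
c=np.array([.4905,.279])
# plate: straight edge orientation
m=(abs(W[...,2]-.008)<.006)&(p.min(2)>150);m[:,:165]=0;m[:,280:]=0;m[:165]=0;m[250:]=0
k=W[m];k=k[(k[:,1]>c[1]+.02)&(k[:,1]<c[1]+.15)]
for side in (0,1):
    ys=np.arange(.31,.42,.006);e=[]
    for y in ys:
        b=k[abs(k[:,1]-y)<.003]
        if len(b): e.append([y,b[:,0].max() if side else b[:,0].min()])
    e=np.array(e);print("edge",side,np.polyfit(e[:,0],e[:,1],1),np.round(e[:,1],3))
# lever: points above 0.12 left of pot
for n,A in (("top",W),("side",S)):
    Q=A.reshape(-1,3);k=Q[(Q[:,2]>.1)&(Q[:,2]<.21)&(Q[:,0]>.40)&(Q[:,0]<.50)&(Q[:,1]>.36)&(Q[:,1]<.46)]
    print(n,len(k));
    for x in np.arange(.40,.5,.01):
        b=k[abs(k[:,0]-x)<.005]
        if len(b)>2: print(round(x,3),len(b),b[:,1].min(),b[:,1].max(),np.median(b[:,2]))
E
```

```text
t: 0.4
tool_pos: [0.3135, -0.4694, 0.1979]
ee_rot: [0.981, 0.194, 0.0, -0.001]
force: [-1.0, -0.3, 0.9]
grip_width: 0.0761
finger_force: 0.0
t: 0.7
tool_pos: [0.3979, -0.3861, 0.198]
ee_rot: [0.981, 0.194, 0.0, -0.001]
force: [-1.3, -0.4, -0.1]
grip_width: 0.0742
finger_force: 0.0
t: 1.0
tool_pos: [0.4821, -0.3028, 0.198]
ee_rot: [0.981, 0.194, 0.0, -0.001]
force: [-0.3, -0.5, -0.1]
grip_width: 0.0744
finger_force: 0.0
t: 1.3
tool_pos: [0.5662, -0.2196, 0.1978]
ee_rot: [0.981, 0.194, 0.0, -0.001]
force: [-0.2, -0.2, -0.6]
grip_width: 0.0741
finger_force: 0.0
t: 1.7
tool_pos: [0.5636, -0.2234, 0.1978]
ee_rot: [0.881, 0.474, -0.0, -0.0]
force: [-0.1, -0.4, 0.1]
grip_width: 0.0741
finger_force: 0.0
t: 2.2
tool_pos: [0.5636, -0.2236, 0.1979]
ee_rot: [0.705, 0.709, -0.0, -0.0]
force: [0.2, -0.9, -0.5]
grip_width: 0.0742
finger_force: 0.0
t 2.2 pos [ 0.5636 -0.2236  0.1979] F [ 0.22 -0.86 -0.53] w 0.0742 ff 0.0 q6 -0.47
turn [-0.001 -0.     0.006] shift [0.004 0.005 1.508]
top rim [0.4905 0.28  ] 322 0.11164068255682447
side rim [0.4894 0.2785] 187 0.11247288171113468
edge 0 [0.0732 0.3927
[... 500 characters left out ...]
3655837542198 0.173294569951429
0.47 37 0.3851426710974299 0.4086487912125901 0.1670262013889987
0.48 28 0.3884265124578984 0.40461627917959075 0.15863568865256517
0.49 27 0.3871107266329952 0.403224007683953 0.15182399865715568
side 90
0.43 11 0.38455762682130956 0.4020830769040611 0.18523896676876683
0.44 16 0.3828473980175999 0.41042800702922744 0.1821188412467241
0.45 16 0.3789209033100258 0.4050234073136678 0.17667748736914896
0.46 16 0.38260957500720183 0.40468773327907615 0.16998234648390784
0.47 10 0.3862398999489274 0.4105191512308406 0.16480109609666485
0.48 7 0.3836133272879787 0.4023137606134066 0.15908750843806047
0.49 9 0.3852930122911804 0.40387460323531776 0.15250908798473078
```

```bash
python3 -m jog '[[0,0,0,0.004,0.004,0.4,0.6],[0,0,0,0.004,0.004,0.8,0.6],[0,0,0,0.004,0.004,1,0.6],[0,0,0,0.004,0.004,1,0.6]]'
python3 -m jog '[[0,0,0,0,0,0.2,0.6],[0,0,0,0,0,0.4,0.6],[0,0,0,0,0,0.5,0.6],[0,0,0,0,0,0.508,0.6],[0,0,0,0,0,0.508,0.6]]'
python3 -m jog '[[0,0,0,0,0,0,-0.2],[0,0,0,0,0,0,-0.5],[0,0,0,0,0,0,-1],[0,0,0,0,0,0,-1],[0,0,0,0,0,0,-1],[0,0,0,0,0,0,-1]]' 12
```

```text
t: 2.6
tool_pos: [0.5607, -0.2212, 0.0729]
ee_rot: [0.708, 0.707, -0.002, -0.004]
force: [-0.1, 0.8, -0.3]
grip_width: 0.0744
finger_force: 0.0
t: 3.1
tool_pos: [0.5653, -0.2232, 0.0189]
ee_rot: [0.706, 0.708, 0.0, 0.001]
force: [-0.5, -0.5, 0.3]
grip_width: 0.0741
finger_force: 0.0
t: 3.7
tool_pos: [0.5646, -0.2233, 0.0188]
ee_rot: [0.706, 0.708, -0.0, 0.0]
force: [-3.8, 0.4, 7.0]
grip_width: 0.0586
finger_force: 12.2
```

```bash
python3 -m jog '[[0,0,0,0,0,-0.03,-1],[0,0,0,0,0,-0.06,-1],[0,0,0,0,0,-0.1,-1],[0,0,0,0,0,-0.15,-1],[0,0,0,0,0,-0.15,-1],[0,0,0,0,0,-0.15,-1]]' 14
python3 - <<'E'
from h import *
go([.4903,.2795,.2],85.8)
p,d=grab("side","pics/s1f.png")
cv2.imwrite("pics/s1.png",cv2.resize(np.ascontiguousarray(p[180:340,230:440,::-1]),None,fx=3,fy=3))
Q=cloud("side",d)[255:330,330:380].reshape(-1,3)
Q=Q[(np.linalg.norm(Q-[.564,-.223,.054],axis=1)<.04)]
print(len(Q),sph(Q))
E
```

```text
t: 4.3
tool_pos: [0.5648, -0.2229, 0.0358]
ee_rot: [0.706, 0.708, 0.0, 0.0]
force: [0.0, -0.4, -3.1]
grip_width: 0.0587
finger_force: 13.8
t 4.3 pos [ 0.5648 -0.2229  0.0358] F [ 0.01 -0.43 -3.15] w 0.0587 ff 13.8 q6 -0.46
turn [0.001 0.    0.097] shift [ 4.188 -0.608 -1.37 ]
766 (array([ 0.56416992, -0.22085307,  0.05325928]), np.float64(0.031195139361021865))
```

View pics/s1.png

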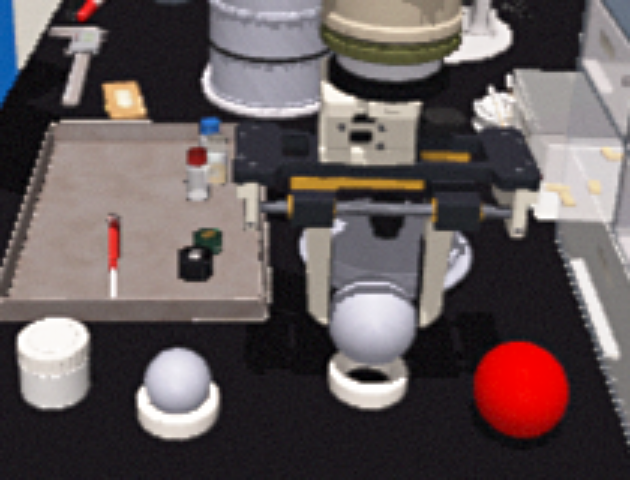

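The ball hangs between the fingers at crop (375,320), clear of its ring; the small ball, specimen pot and red ball are undisturbed.

```bash
python3 -m jog '[[0,0,0,0,0,-0.1,-1],[0,0,0,0,0,-0.3,-1],[0,0,0,0,0,-0.55,-1],[0,0,0,0,0,-0.8,-1],[0,0,0,0,0,-0.95,-1],[0,0,0,0,0,-1,-1],[0,0,0,0,0,-1,-1]]' 14
python3 -m jog '[[0,0,0.02,0.1,0,-0.1,-1],[0,0,0.05,0.3,-0.05,-0.2,-1],[0,0,0.097,0.6,-0.1,-0.3,-1],[0,0,0.097,0.9,-0.15,-0.37,-1],[0,0,0.097,1,-0.15,-0.37,-1]]'
python3 -m jog '[[0,0,0,0.3,-0.05,0,-1],[0,0,0,0.6,-0.1,0,-1],[0,0,0,0.9,-0.13,0,-1],[0,0,0,1,-0.15,0,-1]]'
python3 -m jog '[[0,0,0,0.3,-0.05,0,-1],[0,0,0,0.6,-0.1,0,-1],[0,0,0,0.9,-0.13,0,-1],[0,0,0,1,-0.15,0,-1]]'
python3 -m jog '[[0,0,0,0.25,-0.02,0,-1],[0,0,0,0.5,-0.05,0,-1],[0,0,0,0.75,-0.05,0,-1],[0,0,0,0.9,-0.05,0,-1],[0,0,0,0.95,-0.05,0,-1],[0,0,0,0.95,-0.05,0,-1],[0,0,0,0.95,-0.05,0,-1]]'
python3 - <<'E'
from h import *
go([.4903,.2795,.053],85.8)
E
```

```text
t: 5.05
tool_pos: [0.5652, -0.2231, 0.1568]
ee_rot: [0.706, 0.708, 0.0, 0.001]
force: [-0.2, -0.3, -3.0]
grip_width: 0.0588
finger_force: 13.8
t: 5.55
tool_pos: [0.5456, -0.0999, 0.1997]
ee_rot: [0.732, 0.681, 0.0, -0.001]
force: [0.4, -0.1, -3.1]
grip_width: 0.0587
finger_force: 13.8
t: 5.95
tool_pos: [0.536, 0.0209, 0.198]
ee_rot: [0.732, 0.682, -0.001, -0.001]
force: [-0.1, -1.2, -3.5]
grip_width: 0.0582
finger_force: 13.8
t: 6.35
tool_pos: [0.5271, 0.1413, 0.1984]
ee_rot: [0.732, 0.682, -0.001, -0.001]
force: [-0.1, 0.0, -3.2]
grip_width: 0.0585
finger_force: 13.8
t: 7.05
tool_pos: [0.5304, 0.252, 0.1996]
ee_rot: [0.733, 0.68, -0.0, 0.0]
force: [0.1, 0.0, -2.6]
grip_width: 0.0584
finger_force: 13.8
t 7.05 pos [0.5304 0.252  0.1996] F [ 0.12  0.05 -2.6 ] w 0.0584 ff 13.8 q6 0.43
turn [-0.     0.001 -0.001] shift [ 0.205 -0.35   1.221]
```

```bash
python3 -m jog '[[0,0,0,0.1,-0.15,0,-1],[0,0,0,0.2,-0.3,0,-1],[0,0,0,0.205,-0.352,0,-1],[0,0,0,0.205,-0.352,0.1,-1],[0,0,0,0.205,-0.352,0.3,-1],[0,0,0,0.205,-0.352,0.5,-1],[0,0,0,0.205,-0.352,0.7,-1],[0,0,0,0.205,-0.352,0.85,-1],[0,0,0,0.205,-0.352,0.95,-1],[0,0,0,0.205,-0.352,1,-1],[0,0,0,0.205,-0.352,1,-1],[0,0,0,0.205,-0.352,1,-1]]'
python3 - <<'E'
from h import *
go([.490,.2795,.06],85.8)
p,d=grab("top","pics/t2f.png")
cv2.imwrite("pics/t2.png",cv2.resize(np.ascontiguousarray(p[150:260,150:300,::-1]),None,fx=4,fy=4))
E
```

```text
t: 8.25
tool_pos: [0.4907, 0.2809, 0.0807]
ee_rot: [0.733, 0.681, 0.001, 0.0]
force: [-0.6, -0.6, -3.1]
grip_width: 0.0587
finger_force: 13.8
t 8.25 pos [0.4907 0.2809 0.0807] F [-0.62 -0.57 -3.06] w 0.0587 ff 13.8 q6 0.5
turn [ 0.002 -0.001 -0.   ] shift [-0.013 -0.005  0.173]
```

View pics/t2.png

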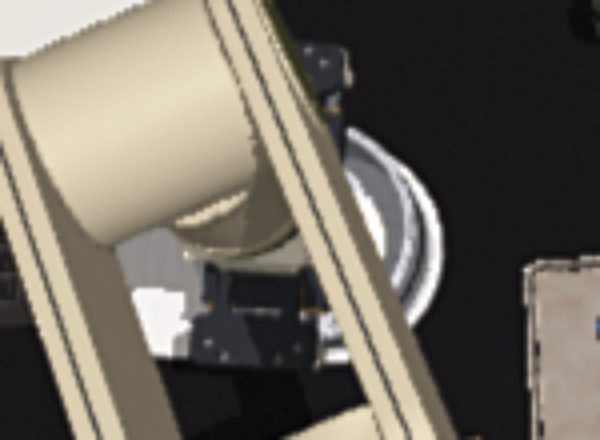

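The forearm hides the ball, but the gripper straddles the pot and is clear of the valve. I'll feel down in small steps.

```bash
python3 -m jog '[[0,0,0,-0.013,-0.004,0.03,-1],[0,0,0,-0.013,-0.004,0.06,-1],[0,0,0,-0.013,-0.004,0.09,-1],[0,0,0,-0.013,-0.004,0.11,-1],[0,0,0,-0.013,-0.004,0.13,-1],[0,0,0,-0.013,-0.004,0.13,-1]]'
python3 -m jog '[[0,0,0,0,0,0.01,-1],[0,0,0,0,0,0.02,-1],[0,0,0,0,0,0.025,-1],[0,0,0,0,0,0.025,-1]]'
python3 -m jog '[[0,0,0,0,0,0.01,-1],[0,0,0,0,0,0.02,-1],[0,0,0,0,0,0.02,-1]]'
```

```text
t: 8.9
tool_pos: [0.489, 0.2793, 0.0637]
ee_rot: [0.732, 0.681, -0.0, -0.0]
force: [-0.5, 0.3, -3.8]
grip_width: 0.0585
finger_force: 13.8
t: 9.3
tool_pos: [0.4893, 0.2793, 0.0612]
ee_rot: [0.733, 0.681, -0.0, -0.0]
force: [0.7, -1.0, -3.6]
grip_width: 0.0584
finger_force: 13.8
t: 9.6
tool_pos: [0.4892, 0.2793, 0.0586]
ee_rot: [0.733, 0.681, -0.0, -0.0]
force: [0.7, 1.1, -3.1]
grip_width: 0.0584
finger_force: 13.8
```

```bash
python3 -m jog '[[0,0,0,0,0,0.01,-1],[0,0,0,0,0,0.017,-1],[0,0,0,0,0,0.017,-1]]'
python3 -m jog '[[0,0,0,0,0,0.01,-1],[0,0,0,0,0,0.01,-1],[0,0,0,0,0,0.01,-1]]'
```

```text
t: 9.9
tool_pos: [0.4892, 0.2794, 0.0567]
ee_rot: [0.733, 0.681, -0.0, -0.0]
force: [0.2, -1.0, -2.5]
grip_width: 0.0581
finger_force: 13.8
t: 10.2
tool_pos: [0.4895, 0.2795, 0.0559]
ee_rot: [0.733, 0.681, 0.0, 0.0]
force: [0.3, -0.9, -1.5]
grip_width: 0.0587
finger_force: 13.9
```

```bash
python3 -m jog '[[0,0,0,0,0,0.008,-1],[0,0,0,0,0,0.008,-1],[0,0,0,0,0,0.008,-1]]'
```

```text
t: 10.5
tool_pos: [0.4895, 0.2795, 0.0549]
ee_rot: [0.733, 0.681, 0.0, 0.0]
force: [0.7, 0.9, -0.4]
grip_width: 0.0589
finger_force: 13.9
```

```bash
python3 -m jog '[[0,0,0,0,0,0.008,-1],[0,0,0,0,0,0.008,-1],[0,0,0,0,0,0.008,-1]]'
```

```text
t: 10.8
tool_pos: [0.4896, 0.2796, 0.054]
ee_rot: [0.733, 0.681, 0.0, 0.0]
force: [0.4, 0.7, 1.5]
grip_width: 0.0583
finger_force: 14.0
```

The force rises about 1.5 N/mm, so the ball is standing on the sprung saucer. I'll ease back to neutral, soften the grip and open.

```bash
python3 -m jog '[[0,0,0,0,0,-0.006,-1],[0,0,0,0,0,-0.006,-1],[0,0,0,0,0,-0.006,-1]]' 3
python3 -m jog '[[0,0,0,0,0,0,0.27],[0,0,0,0,0,0,0.3],[0,0,0,0,0,0,0.33],[0,0,0,0,0,0,0.36],[0,0,0,0,0,0,0.42],[0,0,0,0,0,0,0.5],[0,0,0,0,0,0,0.5]]' 3
python3 -m jog '[[0,0,0,0,0,-0.05,0.5],[0,0,0,0,0,-0.15,0.5],[0,0,0,0,0,-0.35,0.5],[0,0,0,0,0,-0.6,0.5],[0,0,0,0,0,-0.8,0.5],[0,0,0,0,0,-1,0.5],[0,0,0,0,0,-1,0.5]]'
python3 -m jog '[[0,0,0,-0.3,0.1,-0.2,0.5],[0,0,0,-0.7,0.1,-0.2,0.5],[0,0,0,-1,0.1,-0.2,0.5]]'
python3 -m jog '[[0,0,0,-0.4,0.1,0,0.5],[0,0,0,-0.8,0.2,0,0.5],[0,0,0,-1,0.25,0,0.5]]'
python3 -m jog '[[0,0,0,-0.4,0.15,0,0.3],[0,0,0,-0.8,0.35,0,0.3],[0,0,0,-0.85,0.35,0,0.3],[0,0,0,-0.85,0.35,0,0.3]]'
python3 - <<'E'
from h import *
go([.588,-.0635,.15],0)
go([.588,-.0635,.15],180)
p,d=grab("top","pics/t3f.png")
W=cloud("top",d);Q=W[180:240,195:262].reshape(-1,3)
k=Q[(np.hypot(Q[:,0]-.49,Q[:,1]-.2795)<.035)&(Q[:,2]>.06)];print(len(k),sph(k),k[:,2].max())
cv2.imwrite("pics/t3.png",cv2.resize(np.ascontiguousarray(p[140:260,150:390,::-1]),None,fx=3,fy=3))
E
```

```text
t: 11.1
tool_pos: [0.4896, 0.2794, 0.0545]
ee_rot: [0.733, 0.681, 0.0, 0.0]
force: [2.4, 1.0, -0.7]
grip_width: 0.0594
finger_force: 3.0
t: 11.8
tool_pos: [0.4892, 0.2793, 0.0544]
ee_rot: [0.733, 0.681, -0.0, -0.0]
force: [-0.4, 0.1, -0.9]
grip_width: 0.0695
finger_force: 0.0
t: 12.5
tool_pos: [0.4919, 0.2806, 0.1803]
ee_rot: [0.732, 0.681, 0.004, 0.001]
force: [0.5, 0.4, 0.9]
grip_width: 0.07
finger_force: 0.0
t: 12.8
tool_pos: [0.4926, 0.1571, 0.1991]
ee_rot: [0.732, 0.681, 0.0, 0.001]
force: [-0.4, 0.1, 0.6]
grip_width: 0.0698
finger_force: 0.0
t: 13.1
tool_pos: [0.5136, 0.0335, 0.1983]
ee_rot: [0.733, 0.68, -0.0, 0.0]
force: [0.1, 1.5, -0.3]
grip_width: 0.07
finger_force: 0.0
t: 13.5
tool_pos: [0.5478, -0.0696, 0.1979]
ee_rot: [0.734, 0.68, -0.0, -0.0]
force: [-0.3, 0.5, -0.2]
grip_width: 0.0607
finger_force: 0.0
t 13.5 pos [ 0.5478 -0.0696  0.1979] F [-0.28  0.54 -0.22] w 0.0607 ff 0.0 q6 -0.14
turn [-1.000e-03  1.000e-03  1.903e+00] shift [0.076 0.33  0.399]
t 13.5 pos [ 0.5478 -0.0696  0.1979] F [-0.28  0.54 -0.22] w 0.0607 ff 0.0 q6 -0.14
turn [-1.000e-03 -1.000e-03 -2.097e+00] shift [0.076 0.33  0.399]
425 (array([0.49017915, 0.28020972, 0.07150167]), np.float64(0.028420450182186828)) 0.10432919889788295
```

View pics/t3.png

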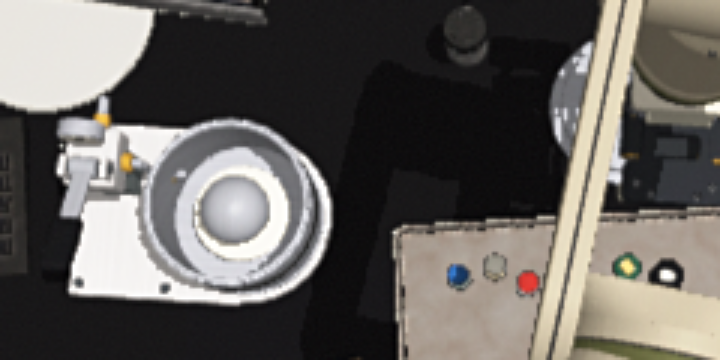

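The ball sits centred on the saucer ring at crop (234,210), at (0.490, 0.280, 0.0715). Next is the lid: turn the gripper body along y and refine the lid axis.

```bash
python3 -m jog '[[0,0,0.18,0,0,0,0.3],[0,0,0.36,0,0,0,0.3],[0,0,0.54,0,0,0,0.3],[0,0,0.72,0,0,0,0.3],[0,0,0.9,0,0,0,0.3],[0,0,0.952,0,0,0,0.3]]'
python3 -m jog '[[0,0,0.18,0,0,0,0.3],[0,0,0.36,0,0,0,0.3],[0,0,0.54,0,0,0,0.3],[0,0,0.72,0,0,0,0.3],[0,0,0.9,0,0,0,0.3],[0,0,0.951,0,0,0,0.3],[0,0,0.951,0,0,0,0.3]]'
python3 - <<'E'
from h import *
from scipy.optimize import least_squares
go([.588,-.0635,.031],0)
for n in ("top","side"):
    Q=cloud(n,load(n)[1]).reshape(-1,3);R=np.hypot(Q[:,0]-.588,Q[:,1]+.0635)
    k=Q[(R<.072)&(R>.055)&(Q[:,2]>.008)&(Q[:,2]<.03)];print(n,"flange z",np.percentile(k[:,2],[10,50,90]))
    z=np.median(k[:,2]);f=k[k[:,2]>.009];a=np.arctan2(f[:,1]+.0635,f[:,0]-.588)
    # outer boundary per angle bin
    e=[]
    for b in np.arange(-np.pi,np.pi,.2):
        s=f[(a>=b)&(a<b+.2)]
        if len(s)>2: e.append(s[np.argmax(np.hypot(s[:,0]-.588,s[:,1]+.0635))])
    e=np.array(e);print(len(e),circ(e[:,0],e[:,1]))
    kk=Q[(R<.02)&(Q[:,2]>.05)&(Q[:,2]<.06)];print("knob",kk.mean(0),len(kk),kk.min(0),kk.max(0))
E
```

```text
t: 14.15
tool_pos: [0.5477, -0.0656, 0.1984]
ee_rot: [0.931, 0.365, 0.0, -0.0]
force: [0.2, 0.5, 0.4]
grip_width: 0.0605
finger_force: 0.0
t: 14.85
tool_pos: [0.5477, -0.0658, 0.1984]
ee_rot: [1.0, 0.002, -0.0, -0.0]
force: [0.6, -0.4, 0.7]
grip_width: 0.0605
finger_force: 0.0
t 14.85 pos [ 0.5477 -0.0658  0.1984] F [ 0.6  -0.42  0.68] w 0.0605 ff 0.0 q6 1.35
turn [-0.001  0.     0.006] shift [ 0.336 -0.017  1.395]
top flange z [0.00947757 0.01317439 0.02399834]
32 (np.float64(0.5883340371120037), np.float64(-0.06321782535501373), np.float64(0.06882783744853438))
knob [ 0.58850666 -0.06367316  0.05441591] 88 [ 0.57450935 -0.07755274  0.05026079] [ 0.60235339 -0.05054321  0.05981974]
side flange z [0.01189568 0.01472188 0.02556201]
28 (np.float64(0.5870780712388736), np.float64(-0.06904039430778365), np.float64(0.06657655379799046))
knob [ 0.58722355 -0.06709602  0.05541148] 78 [ 0.57410319 -0.08037955  0.0500064 ] [ 0.60057679 -0.05027872  0.05803605]
```

```bash
python3 -m jog '[[0,0,0,0.17,-0.01,0,0.3],[0,0,0,0.336,-0.017,0.1,0.3],[0,0,0,0.336,-0.017,0.4,0.3],[0,0,0,0.336,-0.017,0.75,0.3],[0,0,0,0.336,-0.017,0.95,0.3],[0,0,0,0.336,-0.017,0.95,0.3]]'
python3 -m jog '[[0,0,0,0,0,0.15,0.3],[0,0,0,0,0,0.3,0.3],[0,0,0,0,0,0.4,0.3],[0,0,0,0,0,0.44,0.3],[0,0,0,0,0,0.44,0.3],[0,0,0,0,0,0.44,0.3]]'
python3 - <<'E'
from h import *
go([.588,-.0637,.031],0)
E
```

```text
t: 15.45
tool_pos: [0.5845, -0.0637, 0.0795]
ee_rot: [1.0, 0.003, -0.004, -0.001]
force: [0.4, 0.1, -0.6]
grip_width: 0.0606
finger_force: 0.0
t: 16.05
tool_pos: [0.5892, -0.0657, 0.0329]
ee_rot: [1.0, 0.002, 0.001, 0.0]
force: [0.4, -0.1, -0.5]
grip_width: 0.0607
finger_force: 0.0
t 16.05 pos [ 0.5892 -0.0657  0.0329] F [ 0.38 -0.06 -0.47] w 0.0607 ff 0.0 q6 1.37
turn [ 0.    -0.002  0.004] shift [-0.01  -0.017  0.015]
```

```bash
python3 -m jog '[[0,0,0,-0.008,-0.016,0.014,0],[0,0,0,-0.008,-0.016,0.014,-0.2],[0,0,0,-0.008,-0.016,0.014,-1],[0,0,0,-0.008,-0.016,0.014,-1],[0,0,0,-0.008,-0.016,0.014,-1],[0,0,0,-0.008,-0.016,0.014,-1],[0,0,0,-0.008,-0.016,0.014,-1],[0,0,0,-0.008,-0.016,0.014,-1]]' 30
python3 -m jog '[[0,0,0,0,0,-0.1,-1],[0,0,0,0,0,-0.3,-1],[0,0,0,0,0,-0.55,-1],[0,0,0,0,0,-0.8,-1],[0,0,0,0,0,-0.95,-1],[0,0,0,0,0,-1,-1],[0,0,0,0,0,-1,-1]]' 30
python3 -m jog '[[0,0,0,-0.05,-0.15,-0.2,-1],[0,0,0,-0.1,-0.4,-0.4,-1],[0,0,0,-0.15,-0.7,-0.5,-1],[0,0,0,-0.2,-0.95,-0.5,-1],[0,0,0,-0.2,-1,-0.5,-1],[0,0,0,-0.2,-1,-0.5,-1]]'
python3 - <<'E'
from h import *
go([.490,.280,.18],0)
p,d=grab("top","pics/t4f.png");ps,ds=grab("side","pics/s4f.png")
cv2.imwrite("pics/s4.png",cv2.resize(np.ascontiguousarray(ps[80:290,220:480,::-1]),None,fx=2.7,fy=2.7))
E
```

```text
t: 16.85
tool_pos: [0.5875, -0.0638, 0.0301]
ee_rot: [1.0, 0.001, 0.0, -0.0]
force: [-0.3, 0.3, 2.2]
grip_width: 0.0278
finger_force: 30.0
t: 17.55
tool_pos: [0.588, -0.0639, 0.1511]
ee_rot: [1.0, 0.001, 0.001, 0.0]
force: [-0.3, 0.2, -2.6]
grip_width: 0.0279
finger_force: 30.0
t: 18.15
tool_pos: [0.5621, 0.057, 0.2082]
ee_rot: [1.0, 0.002, -0.001, 0.0]
force: [-0.8, -0.4, -2.4]
grip_width: 0.0274
finger_force: 30.0
t 18.15 pos [0.5621 0.057  0.2082] F [-0.77 -0.35 -2.44] w 0.0274 ff 30.0 q6 1.58
turn [0.    0.003 0.006] shift [-0.591 -1.861  0.236]
```

View pics/s4.png

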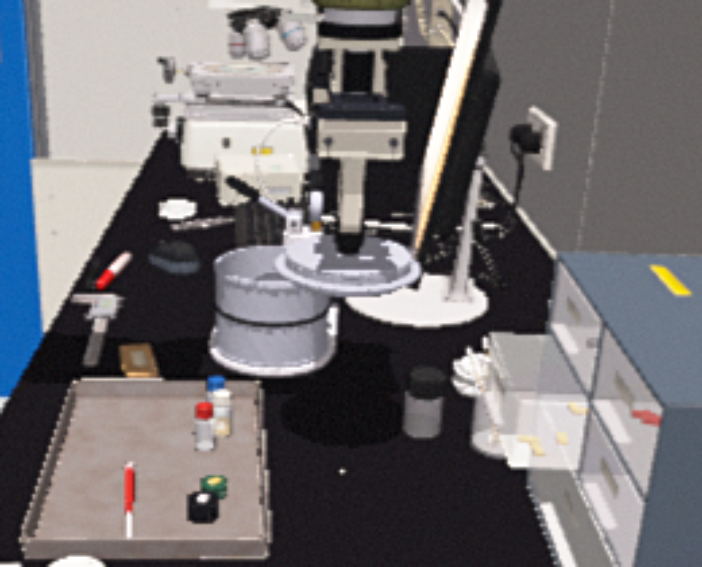

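The lid hangs level in the fingers at crop (350,265). Carry it over the pot.

```bash
python3 -m jog '[[0,0,0,-0.08,-0.2,0,-1],[0,0,0,-0.16,-0.45,0,-1],[0,0,0,-0.24,-0.7,0,-1],[0,0,0,-0.3,-0.95,0,-1],[0,0,0,-0.3,-0.95,0,-1]]'
python3 -m jog '[[0,0,0,-0.08,-0.25,0,-1],[0,0,0,-0.16,-0.5,0,-1],[0,0,0,-0.24,-0.75,0,-1],[0,0,0,-0.29,-0.9,0,-1],[0,0,0,-0.29,-0.91,0,-1],[0,0,0,-0.29,-0.91,0.1,-1],[0,0,0,-0.29,-0.91,0.236,-1],[0,0,0,-0.29,-0.91,0.236,-1],[0,0,0,-0.29,-0.91,0.236,-1],[0,0,0,-0.29,-0.91,0.236,-1]]'
python3 - <<'E'
from h import *
go([.490,.280,.150],0)
ps,ds=grab("side");Q=cloud("side",ds)[120:215,280:365].reshape(-1,3)
z=.18-.0305+.008
k=Q[(np.hypot(Q[:,0]-.49,Q[:,1]-.28)<.08)&(Q[:,2]>z-.006)&(Q[:,2]<z+.02)]
print(len(k),k.min(0),k.max(0))
e=[]
a=np.arctan2(k[:,1]-.28,k[:,0]-.49)
for b in np.arange(-np.pi,np.pi,.2):
    s=k[(a>=b)&(a<b+.2)]
    if len(s)>2: e.append(s[np.argmax(np.hypot(s[:,0]-.49,s[:,1]-.28))])
e=np.array(e);print(circ(e[:,0],e[:,1]),np.hypot(e[:,0]-.49,e[:,1]-.28).round(3))
E
```

```text
t: 18.75
tool_pos: [0.5259, 0.1718, 0.2092]
ee_rot: [1.0, 0.002, -0.001, -0.0]
force: [-0.4, -0.1, -2.1]
grip_width: 0.0276
finger_force: 30.0
t: 19.75
tool_pos: [0.4919, 0.2786, 0.1817]
ee_rot: [1.0, 0.001, 0.0, 0.0]
force: [-0.4, -0.5, -1.2]
grip_width: 0.0276
finger_force: 30.0
t 19.75 pos [0.4919 0.2786 0.1817] F [-0.42 -0.53 -1.16] w 0.0276 ff 30.0 q6 1.99
turn [ 0.    -0.     0.003] shift [-0.016 -0.011  0.265]
523 [0.42280048 0.20716896 0.15171883] [0.56002781 0.3314115  0.17749177]
(np.float64(0.49099221709047725), np.float64(0.2685535122553045), np.float64(0.06427083922861383)) [0.067 0.07  0.069 0.07  0.07  0.072 0.073 0.073 0.073 0.074 0.073 0.073
 0.073 0.072 0.071 0.07  0.07  0.058 0.054 0.045 0.056 0.054 0.055 0.05
 0.054 0.048 0.064 0.068 0.064]
```

```bash
python3 -m jog '[[0,0,0,-0.014,-0.011,0.05,-1],[0,0,0,-0.014,-0.011,0.1,-1],[0,0,0,-0.014,-0.011,0.15,-1],[0,0,0,-0.014,-0.011,0.2,-1],[0,0,0,-0.014,-0.011,0.24,-1],[0,0,0,-0.014,-0.011,0.27,-1],[0,0,0,-0.014,-0.011,0.29,-1],[0,0,0,-0.014,-0.011,0.29,-1],[0,0,0,-0.014,-0.011,0.29,-1]]'
python3 -m jog '[[0,0,0,0,0,0.02,-1],[0,0,0,0,0,0.03,-1],[0,0,0,0,0,0.04,-1],[0,0,0,0,0,0.045,-1],[0,0,0,0,0,0.045,-1]]'
```

```text
t: 20.7
tool_pos: [0.49, 0.2805, 0.147]
ee_rot: [1.0, 0.001, 0.0, -0.0]
force: [0.7, 0.1, -2.0]
grip_width: 0.0277
finger_force: 30.0
t: 21.2
tool_pos: [0.4899, 0.2804, 0.1413]
ee_rot: [1.0, 0.001, -0.0, 0.0]
force: [-0.1, -0.7, -2.5]
grip_width: 0.0276
finger_force: 30.0
```

```bash
python3 -m jog '[[0,0,0,0,0,0.01,-1],[0,0,0,0,0,0.02,-1],[0,0,0,0,0,0.025,-1],[0,0,0,0,0,0.025,-1]]'
python3 -m jog '[[0,0,0,0,0,0.01,-1],[0,0,0,0,0,0.01,-1],[0,0,0,0,0,0.01,-1]]'
```

```text
t: 21.6
tool_pos: [0.4898, 0.2804, 0.1383]
ee_rot: [1.0, 0.001, -0.0, 0.0]
force: [0.7, -0.4, -2.2]
grip_width: 0.0279
finger_force: 30.0
t: 21.9
tool_pos: [0.4899, 0.2805, 0.1372]
ee_rot: [1.0, 0.001, -0.0, 0.0]
force: [0.8, 0.6, -1.4]
grip_width: 0.0274
finger_force: 30.0
```

```bash
python3 -m jog '[[0,0,0,0,0,0.008,-1],[0,0,0,0,0,0.008,-1],[0,0,0,0,0,0.008,-1]]'
```

```text
t: 22.2
tool_pos: [0.4899, 0.2805, 0.1362]
ee_rot: [1.0, 0.001, -0.0, 0.0]
force: [-0.8, 0.2, -1.7]
grip_width: 0.0277
finger_force: 30.0
```

```bash
python3 -m jog '[[0,0,0,0,0,0.008,-1],[0,0,0,0,0,0.008,-1],[0,0,0,0,0,0.008,-1]]'
```

```text
t: 22.5
tool_pos: [0.4901, 0.2805, 0.1361]
ee_rot: [1.0, 0.001, 0.0, -0.0]
force: [-2.8, -2.0, 6.0]
grip_width: 0.0279
finger_force: 30.0
```

The lid has seated: a sharp force rise at the expected height. Release it and retreat upwards.

```bash
python3 -m jog '[[0,0,0,0,0,-0.006,-1],[0,0,0,0,0,-0.006,-1]]' 5
python3 -m jog '[[0,0,0,0,0,0,-0.3],[0,0,0,0,0,0,-0.2],[0,0,0,0,0,0,0],[0,0,0,0,0,0,0.2],[0,0,0,0,0,0,0.3],[0,0,0,0,0,0,0.3]]' 10
python3 -m jog '[[0,0,0,0,0,-0.05,0.3],[0,0,0,0,0,-0.2,0.3],[0,0,0,0,0,-0.5,0.3],[0,0,0,0,0,-0.8,0.3],[0,0,0,0,0,-1,0.3],[0,0,0,0,0,-1,0]]'
python3 -m jog '[[0,0,0,-0.15,-0.4,0,-1],[0,0,0,-0.3,-0.8,0,-1],[0,0,0,-0.35,-0.98,0,-1],[0,0,0,-0.35,-0.98,0,-1],[0,0,0,-0.35,-0.98,0,-1],[0,0,0,-0.35,-0.98,0,-1]]'
python3 - <<'E'
from h import *
go([.4476,.398,.19],0)
ps,ds=grab("side","pics/s5f.png");p,d=grab("top","pics/t5f.png")
for n,dd in (("side",ds),("top",d)):
    Q=cloud(n,dd).reshape(-1,3);R=np.hypot(Q[:,0]-.49,Q[:,1]-.28);k=Q[(R>.03)&(R<.06)&(Q[:,2]>.09)&(Q[:,2]<.15)]
    if len(k)>20:
        c=np.linalg.lstsq(np.c_[k[:,:2]-[.49,.28],np.ones(len(k))],k[:,2],rcond=None)[0];print(n,len(k),"lid plane",c)
o=np.zeros((400,800,3),np.uint8);a=cv2.resize(np.ascontiguousarray(ps[120:240,270:390,::-1]),(400,400));b=cv2.resize(np.ascontiguousarray(p[140:260,150:270,::-1]),(400,400))
cv2.imwrite("pics/c5.png",np.hstack([a,b]))
E
```

```text
t: 22.7
tool_pos: [0.4902, 0.2806, 0.136]
ee_rot: [1.0, 0.001, 0.0, -0.0]
force: [0.3, -0.4, 0.9]
grip_width: 0.0284
finger_force: 5.0
t: 23.3
tool_pos: [0.4899, 0.2805, 0.136]
ee_rot: [1.0, 0.001, 0.0, 0.0]
force: [-0.3, 0.6, 0.1]
grip_width: 0.0596
finger_force: 0.0
t: 23.9
tool_pos: [0.4921, 0.2815, 0.2617]
ee_rot: [1.0, 0.001, 0.004, -0.002]
force: [0.2, -0.2, 0.0]
grip_width: 0.056
finger_force: 0.0
t: 24.5
tool_pos: [0.4479, 0.3969, 0.2555]
ee_rot: [1.0, 0.001, -0.0, 0.0]
force: [-0.3, -0.7, 0.3]
grip_width: 0.0089
finger_force: 0.0
t 24.5 pos [0.4479 0.3969 0.2555] F [-0.26 -0.69  0.33] w 0.0089 ff 0.0 q6 2.21
turn [0.001 0.001 0.003] shift [-0.002 -0.01   0.546]
side 329 lid plane [-0.00759602  0.05356913  0.13029475]
top 1388 lid plane [0.0126361  0.00251397 0.12858659]
```

View pics/c5.png

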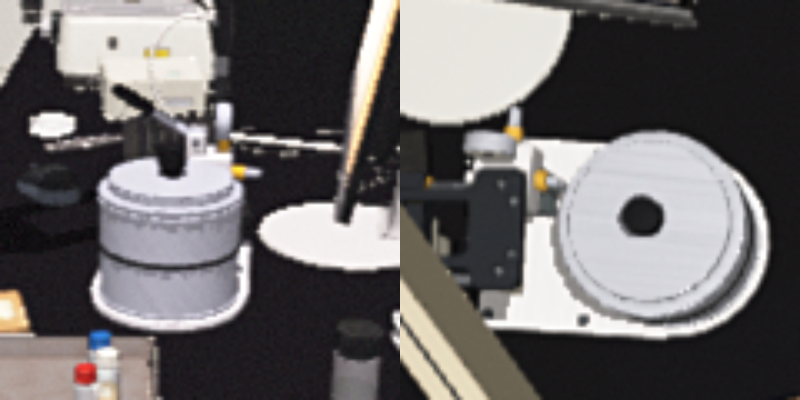

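The lid is flush and level on the pot, and the gripper is above the lever. Press it down.

```bash
python3 -m jog '[[0,0,0,-0.04,-0.01,0.15,-1],[0,0,0,-0.04,-0.01,0.35,-1],[0,0,0,-0.04,-0.01,0.5,-1],[0,0,0,-0.04,-0.01,0.52,-1],[0,0,0,-0.04,-0.01,0.52,-1]]' 20
python3 -m jog '[[0,0,0,0,0,0.05,-1],[0,0,0,0,0,0.1,-1],[0,0,0,0,0,0.15,-1],[0,0,0,0,0,0.2,-1],[0,0,0,0,0,0.25,-1],[0,0,0,0,0,0.3,-1],[0,0,0,0,0,0.35,-1],[0,0,0,0,0,0.4,-1],[0,0,0,0,0,0.43,-1],[0,0,0,0,0,0.45,-1],[0,0,0,0,0,0.45,-1]]'
```

```text
t: 25.1
tool_pos: [0.4429, 0.3983, 0.1935]
ee_rot: [1.0, 0.001, -0.0, 0.0]
force: [0.4, -0.0, 0.2]
grip_width: 0.0007
finger_force: 0.0
t: 26.2
tool_pos: [0.4426, 0.3991, 0.1393]
ee_rot: [1.0, 0.002, -0.0, 0.0]
force: [-1.7, 1.2, 3.9]
grip_width: 0.0003
finger_force: 1.6
```

```bash
python3 -m jog '[[0,0,0,0,0,0.03,-1],[0,0,0,0,0,0.06,-1],[0,0,0,0,0,0.09,-1],[0,0,0,0,0,0.11,-1],[0,0,0,0,0,0.12,-1],[0,0,0,0,0,0.12,-1]]'
```

```text
t: 26.8
tool_pos: [0.4425, 0.3992, 0.125]
ee_rot: [1.0, 0.002, -0.0, 0.0]
force: [-3.2, 1.2, 4.2]
grip_width: 0.0003
finger_force: 2.2
```

```bash
python3 -m jog '[[0,0,0,0,0,0.02,-1],[0,0,0,0,0,0.04,-1],[0,0,0,0,0,0.04,-1]]'
```

```text
t: 27.1
tool_pos: [0.4427, 0.3992, 0.1203]
ee_rot: [1.0, 0.002, -0.0, -0.0]
force: [-4.5, 1.6, 6.8]
grip_width: 0.0009
finger_force: 2.8
```

```bash
python3 -m jog '[[0,0,0,0,0,0.02,-1],[0,0,0,0,0,0.02,-1],[0,0,0,0,0,0.02,-1]]'
```

```text
t: 27.4
tool_pos: [0.4428, 0.3992, 0.1182]
ee_rot: [1.0, 0.002, 0.0, -0.0]
force: [-3.8, 0.3, 6.1]
grip_width: 0.0006
finger_force: 2.8
```

```bash
python3 -m jog '[[0,0,0,0,0,0.015,-1],[0,0,0,0,0,0.015,-1],[0,0,0,0,0,0.015,-1]]'
```

```text
t: 27.7
tool_pos: [0.4429, 0.3992, 0.1165]
ee_rot: [1.0, 0.001, 0.0, -0.0]
force: [-3.0, 0.7, 5.6]
grip_width: 0.0008
finger_force: 2.9
```

```bash
python3 -m jog '[[0,0,0,0,0,0.015,-1],[0,0,0,0,0,0.015,-1],[0,0,0,0,0,0.015,-1]]'
```

```text
t: 28.0
tool_pos: [0.4431, 0.3992, 0.1148]
ee_rot: [1.0, 0.001, 0.0, -0.0]
force: [-2.6, -0.0, 5.4]
grip_width: 0.0005
finger_force: 3.1
```

```bash
python3 -m jog '[[0,0,0,0,0,0.015,-1],[0,0,0,0,0,0.015,-1],[0,0,0,0,0,0.015,-1]]'
```

```text
t: 28.3
tool_pos: [0.4431, 0.3992, 0.113]
ee_rot: [1.0, 0.001, 0.0, -0.0]
force: [-3.4, 1.1, 6.6]
grip_width: 0.0006
finger_force: 3.2
```

```bash
python3 -m jog '[[0,0,0,0,0,0.015,-1],[0,0,0,0,0,0.015,-1],[0,0,0,0,0,0.015,-1]]'
```

```text
t: 28.6
tool_pos: [0.4432, 0.3992, 0.1113]
ee_rot: [1.0, 0.001, 0.0, -0.0]
force: [-3.2, 0.4, 6.2]
grip_width: 0.0004
finger_force: 3.2
```

```bash
python3 -m jog '[[0,0,0,0,0,0.015,-1],[0,0,0,0,0,0.015,-1],[0,0,0,0,0,0.015,-1]]'
```

```text
t: 28.9
tool_pos: [0.4433, 0.3992, 0.1095]
ee_rot: [1.0, 0.001, 0.001, -0.0]
force: [-2.3, -0.5, 5.6]
grip_width: 0.0005
finger_force: 3.3
```

```bash
python3 -m jog '[[0,0,0,0,0,0.012,-1],[0,0,0,0,0,0.012,-1],[0,0,0,0,0,0.012,-1]]'
```

```text
t: 29.2
tool_pos: [0.4435, 0.3992, 0.1082]
ee_rot: [1.0, 0.001, 0.001, -0.0]
force: [-2.0, -0.9, 6.2]
grip_width: 0.0005
finger_force: 3.3
```

Run:
```python
from h import *
ps,ds=grab("side","pics/s6f.png");S=cloud("side",ds)
cv2.imwrite("pics/c6.png",cv2.resize(np.ascontiguousarray(ps[120:190,285:365,::-1]),None,fx=8,fy=8,interpolation=cv2.INTER_CUBIC))
Q=S.reshape(-1,3);k=Q[(Q[:,2]>.08)&(Q[:,2]<.2)&(Q[:,0]>.40)&(Q[:,0]<.52)&(Q[:,1]>.375)&(Q[:,1]<.425)]
for x in np.arange(.40,.52,.008):
    b=k[abs(k[:,0]-x)<.004]
    if len(b)>1: print(round(x,3),len(b),np.sort(b[:,2]).round(3)[:14],b[:,1].mean().round(3))
```

```text
0.416 8 [0.112 0.115 0.118 0.12  0.12  0.121 0.121 0.122] 0.395
0.424 9 [0.112 0.113 0.116 0.118 0.121 0.121 0.123 0.123 0.124] 0.392
0.432 26 [0.117 0.117 0.12  0.121 0.123 0.124 0.124 0.125 0.131 0.136 0.14  0.144
 0.147 0.152] 0.387
0.44 51 [0.117 0.119 0.122 0.122 0.124 0.124 0.126 0.127 0.131 0.132 0.132 0.135
 0.136 0.14 ] 0.384
0.448 56 [0.117 0.118 0.121 0.122 0.122 0.125 0.125 0.125 0.127 0.128 0.128 0.129
 0.13  0.131] 0.387
0.456 8 [0.122 0.122 0.125 0.126 0.129 0.129 0.13  0.13 ] 0.389
0.464 7 [0.122 0.124 0.126 0.127 0.128 0.128 0.131] 0.393
0.472 7 [0.125 0.126 0.128 0.129 0.13  0.131 0.131] 0.392
0.488 2 [0.133 0.133] 0.401
0.496 4 [0.134 0.134 0.135 0.137] 0.391
0.504 9 [0.119 0.121 0.126 0.129 0.133 0.137 0.137 0.137 0.144] 0.383
0.512 11 [0.12  0.123 0.123 0.126 0.129 0.142 0.143 0.144 0.145 0.145 0.146] 0.384
```

View pics/c6.png

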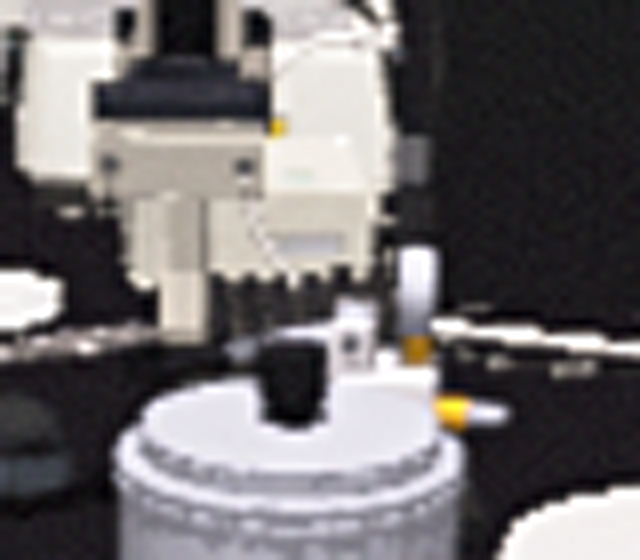

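Run:
```python
from h import *
np.set_printoptions(precision=3,suppress=True,linewidth=150)
ps,ds=grab("side");S=cloud("side",ds);print(readout.read_state()['tool_pos'])
for v in range(154,168):
    print(v," ".join("%s/%s/%s:%d"%tuple(list(np.round(S[v,u]*1000).astype(int))+[ps[v,u].mean()]) for u in range(298,318,2)))
```

```text
[0.443 0.399 0.108]
154 368/978/-1:24 378/973/0:50 390/939/10:217 401/935/11:199 437/384/162:209 444/381/163:204 450/397/158:142 442/897/23:94 450/936/12:210 461/897/23:92
155 369/954/0:27 379/961/-1:19 390/941/4:213 401/935/6:171 437/383/158:212 444/385/158:207 451/394/156:154 442/873/24:30 451/898/17:92 462/873/25:28
156 371/928/2:28 381/929/2:22 391/930/2:75 400/940/0:70 437/382/155:211 444/381/156:206 451/395/152:153 443/858/23:42 452/887/16:50 462/856/24:36
157 372/919/0:32 382/916/1:26 393/905/4:20 402/916/1:46 437/381/152:213 444/390/150:204 451/395/148:147 443/857/19:33 452/881/12:51 463/833/26:40
158 373/897/1:32 383/905/-1:25 393/903/0:25 403/902/0:52 437/385/147:217 444/384/148:206 451/396/144:145 444/826/23:37 453/859/13:62 463/817/26:40
159 374/891/-2:21 384/880/1:26 394/875/2:24 403/885/0:51 437/387/143:216 444/385/144:205 450/402/139:146 444/817/20:41 453/844/13:65 463/820/20:37
160 376/863/1:46 385/864/1:74 395/861/2:83 405/860/2:75 437/380/141:217 444/385/140:209 451/399/136:132 445/800/20:41 454/824/14:70 464/799/21:45
161 378/832/5:161 388/824/7:168 397/826/7:137 4
[... 305 characters left out ...]
399/125:16 437/390/128:46 444/395/126:47 451/389/128:41 458/389/128:46 465/392/128:142 472/387/130:125
164 380/797/1:32 416/398/121:19 423/389/124:15 430/385/125:11 437/392/124:29 444/389/125:29 451/389/125:36 458/388/125:37 465/389/125:111 472/391/125:90
165 381/786/-1:26 416/392/119:23 423/389/120:25 430/389/121:29 437/387/121:37 444/385/122:26 451/387/122:20 458/384/123:12 456/747/13:57 466/715/23:43
166 382/769/-1:29 416/389/117:23 423/388/117:21 430/388/117:16 437/391/116:21 444/387/118:23 439/727/14:25 448/703/21:18 457/712/19:47 466/698/23:44
167 384/750/1:28 393/748/2:28 423/395/111:26 410/758/-1:20 420/747/2:16 430/721/11:46 439/716/13:75 449/675/25:96 457/700/18:153 473/336/131:147
```

The side view shows the pad's face sloping about 0.17 rad below level, so the lever is at about 0.69 of 0.8 rad and not yet at the stop. Keep pressing in small steps.

```bash
python3 -m jog '[[0,0,0,0,0,0.012,-1],[0,0,0,0,0,0.025,-1],[0,0,0,0,0,0.025,-1]]'
```

```text
t: 29.6
tool_pos: [0.4438, 0.3992, 0.1052]
ee_rot: [1.0, 0.001, 0.001, -0.0]
force: [-1.0, -0.6, 7.2]
grip_width: 0.0008
finger_force: 3.4
```

```bash
python3 -m jog '[[0,0,0,0,0,0.015,-1],[0,0,0,0,0,0.015,-1],[0,0,0,0,0,0.015,-1]]'
```

```text
t: 29.9
tool_pos: [0.444, 0.3992, 0.1037]
ee_rot: [1.0, 0.001, 0.001, -0.0]
force: [-0.3, -0.0, 7.4]
grip_width: 0.0006
finger_force: 3.5
```

```bash
python3 -m jog '[[0,0,0,0,0,0.015,-1],[0,0,0,0,0,0.015,-1],[0,0,0,0,0,0.015,-1]]'
```

```text
t: 30.2
tool_pos: [0.4442, 0.3993, 0.103]
ee_rot: [1.0, 0.001, 0.002, -0.0]
force: [-3.4, -2.2, 11.6]
grip_width: 0.0004
finger_force: 6.6
```

```bash
python3 -m jog '[[0,0,0,0,0,0.01,-1],[0,0,0,0,0,0.01,-1],[0,0,0,0,0,0.01,-1]]'
python3 - <<'E'
from h import *
ps,ds=grab("side");S=cloud("side",ds)
Q=S.reshape(-1,3);k=Q[(Q[:,2]>.09)&(Q[:,2]<.15)&(Q[:,0]>.41)&(Q[:,0]<.50)&(Q[:,1]>.38)&(Q[:,1]<.42)]
xs=[];zs=[]
for x in (.416,.424,.46,.468,.476,.49):
    b=k[abs(k[:,0]-x)<.004]
    if len(b)>1: xs.append(x);zs.append(b[:,2].max())
print(np.round(zs,3),np.polyfit(xs,zs,1))
E
```

```text
t: 30.5
tool_pos: [0.4444, 0.3994, 0.1026]
ee_rot: [1.0, 0.001, 0.002, -0.001]
force: [-4.9, -4.5, 18.2]
grip_width: 0.0003
finger_force: 9.6
[0.115 0.116 0.126 0.127] [0.24529489 0.01249661]
```

A hard stop: 18 N for 0.4 mm, with the face slope near -0.28 rad. Let it spring back.

```bash
python3 -m jog '[[0,0,0,0,0,-0.1,-1],[0,0,0,0,0,-0.25,-1],[0,0,0,0,0,-0.4,-1],[0,0,0,0,0,-0.6,-1],[0,0,0,0,0,-0.8,-1],[0,0,0,0,0,-1,-1],[0,0,0,0,0,-1,-1]]'
python3 -m jog '[[0,0,0,0,0,-0.3,-1],[0,0,0,-0.2,0.2,-0.5,-1],[0,0,0,-0.4,0.6,-0.5,-1],[0,0,0,-0.5,1,-0.5,-1],[0,0,0,-0.5,1,-0.5,-1]]'
python3 -m jog '[[0,0,0,0,0.4,0,-1],[0,0,0,0,0.8,0,-1],[0,0,0,0,1,0,-1],[0,0,0,0,1,0,-1]]'
python3 -m jog '[[0,0,0,0,0.4,0,-1],[0,0,0,0,0.8,0,-1],[0,0,0,0,1,0,-1],[0,0,0,0,1,0,-1],[0,0,0,0,1,0,-1]]'
python3 - <<'E'
from h import *
p,d=grab("top","pics/t7f.png");ps,ds=grab("side","pics/s7f.png")
for n,dd in (("top",d),("side",ds)):
    A=cloud(n,dd);Q=A.reshape(-1,3);k=Q[(Q[:,2]>.1)&(Q[:,2]<.21)&(Q[:,0]>.42)&(Q[:,0]<.485)&(Q[:,1]>.38)&(Q[:,1]<.415)]
    if len(k)>5: print(n,"lever slope",np.polyfit(k[:,0],k[:,2],1))
    R=np.hypot(Q[:,0]-.49,Q[:,1]-.28);k=Q[(R>.03)&(R<.06)&(Q[:,2]>.09)&(Q[:,2]<.15)]
    if len(k)>20: print("lid",np.linalg.lstsq(np.c_[k[:,:2]-[.49,.28],np.ones(len(k))],k[:,2],rcond=None)[0])
print(readout.read_state()['force'])
cv2.imwrite("pics/c7.png",np.hstack([cv2.resize(np.ascontiguousarray(p[60:330,150:470,::-1]),(400,338)),cv2.resize(np.ascontiguousarray(ps[110:380,160:480,::-1]),(400,338))]))
E
```

```text
t: 31.25
tool_pos: [0.445, 0.4, 0.2237]
ee_rot: [1.0, 0.001, 0.003, -0.002]
force: [0.4, 0.8, 0.3]
grip_width: 0.0003
finger_force: 0.0
t: 31.75
tool_pos: [0.3817, 0.2749, 0.2782]
ee_rot: [1.0, 0.0, -0.0, 0.001]
force: [0.5, 0.7, 0.5]
grip_width: 0.0005
finger_force: 0.0
t: 32.15
tool_pos: [0.3839, 0.1565, 0.2789]
ee_rot: [1.0, -0.0, -0.0, 0.001]
force: [0.8, 1.3, 0.4]
grip_width: 0.0008
finger_force: 0.0
t: 32.65
tool_pos: [0.3841, 0.0394, 0.2792]
ee_rot: [1.0, 0.001, -0.0, -0.0]
force: [0.1, -1.4, -0.3]
grip_width: 0.0007
finger_force: 0.0
top lever slope [-0.57788561  0.43750924]
lid [0.01031569 0.00358938 0.12865214]
side lever slope [-0.56185117  0.42855046]
lid [-0.01111111  0.05176006  0.13029225]
[-0.30971818  0.02799491  0.24465729]
```

View pics/c7.png

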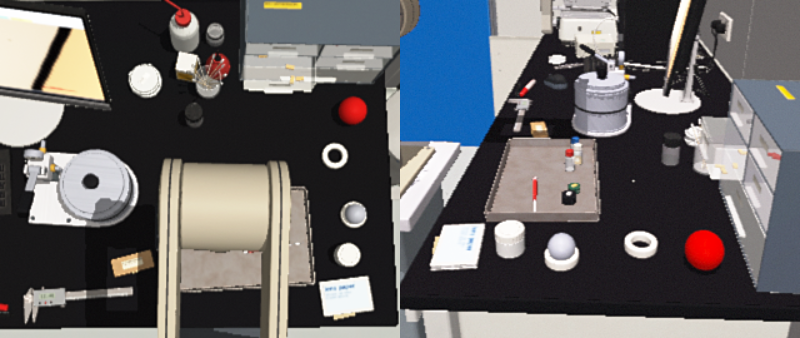

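The pot is lidded, the lever is back up (slope 0.57 = tan 0.52), and the other items stand where they were. The gripper is clear of everything.

```bash
python3 -c "from bench import job; print(job.job_done())"
```

```text
the job is handed in; nothing more can be done
None
```

The larger ball stands on the sprung saucer in the pot, the lid is seated, the purge lever was pressed to its stop and sprang back, and the job was handed in at about 33 s with the other items left where they stood.

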